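Lock the carriage, then seat and hold the quarter-turn plug

TASK

Swing the cam lever of the small test fixture over to the left until it stops, so that the carriage is locked where it stands. Then take the plug with the two side lugs, push it fully home in the fixture's spring-loaded socket, twist it a quarter turn clockwise (seen from above) as far as it goes, and finish while still gripping it there, seated and twisted against the spring. Do not shift the carriage, and leave the plain plug and the tools round about undisturbed.

Things in the scene. Friction and masses are not known exactly. Their poses are not given: they have to be found in the camera images.
- fixture: Steel test fixture fixed on the table: base plate 14 mm thick, from -95 to +55 mm along its x and 130 mm along y; origin on the table. Its -x side faces the robot, turned by up to 0.2 rad. A carriage (80 by 70 mm) slides on it along y by up to 20 mm either way and carries the socket; the cam lever is at the front.
- socket_mouth (a point): Centre of the socket's mouth at the rim of the upright steel tube (60 mm outside diameter, rim 78 mm above the table) on the carriage; axes as the fixture's, z up. The hole is 31 mm in diameter through a lip 12 mm thick with two notches 13 mm wide, at +x and -x, for the plug's lugs; under the lip the bore is 48 mm. The spring seat lies 22 mm below the rim.
- plunger (a joint): How far the spring seat is pushed down, in m: 0 at rest, stop at 0.016. 2 N to start, about 5 N at 0.014, where the plug's collar meets the rim. The lugs clear the underside of the lip at 0.012 and only then can the plug turn.
- rotor (a joint): Turn of the spring seat, in rad, clockwise from above: 0 at rest, hard stop 1.45. A spring resists: 0.05 N m at 0, 0.22 at the stop; let go, it turns back. Its raised key (25 mm long, 6 wide, 5 high, along the fixture's x at 0) enters the slot in the plug's foot with about 0.1 rad of play each way, so the plug turns a little more than the key.
- carriage (a joint): Position of the carriage along the fixture's y, in m (-0.02 to 0.02). It slides easily (about 1.5 N) until the cam lever locks it.
- cam_lever (a joint): Angle of the cam lever in rad, about a vertical axis: 0 points to the fixture's -x (toward the robot, free), 1.57 is the stop with the lever along the fixture's +y (to the left, locked). It swings clockwise seen from above, stays where it is left, and takes up to about 5 N at the knob.
- lever_knob (a point): Grip point on the cam lever's upright black knob, 13 mm in diameter, which stands up from 40 to 74 mm above the table; this point is on its axis at 61 mm, 58 mm from the lever's pivot. The lever bar under the knob is 14 mm wide and its top is 44 mm above the table.
- lever_pivot (a point): Point on the cam lever's vertical axis, at the height of lever_knob (61 mm).
- plug_center (a point): Centre of the lugged plug, half-way up its 72 mm height. Upright, z up: steel body 28 mm in diameter, collar (40 mm diameter) 36 to 42 mm above the foot, then a black flat grip bar 36 mm long along its x, 14 mm thick along y, 42 to 72 mm above the foot. Two lugs and the foot's slot lie along x (see plug_lug). The same after half a turn. 0.1 kg.
- plain_center (a point): Centre, half-way up, of the plain plug that is left alone: the same body and collar and 72 mm high, but with no lugs and with a round black knob (26 mm diameter) in place of the flat bar.
- red_marker: Felt marker lying on the table, 124 mm long and 14 mm thick, a bystander; origin under its middle.
- tape: Roll of packing tape lying flat, 72 mm across and 18 mm high, a bystander; origin under its middle.
- plug_lug (a point): Middle of the plug's +x lug, 15 mm from its axis. Each of the two lugs (+x and -x) is 8 mm wide and 8 mm high, 14 to 22 mm above the foot, and reaches 21 mm from the axis. The slot across the foot is 7.7 mm wide and 10 mm deep.
- driver: Screwdriver with a red handle lying near the table's front edge, 200 mm long, 28 mm thick, a bystander; origin under its middle.
- lie_gauge: Tall old golf-club angle gauge that stands fixed in mid-table, ahead of the robot and right of the plugs; from -0.21 to +0.20 m along x and -0.11 to +0.13 m along y of its origin, and up to 0.36 m high, so pass above it or stay clear of it. Origin on the table under its middle.
Things that resemble listed ones, but are neither listed nor needed, are in the scene too. What is shaped like the part that bears plug_center but blue is not meant.

How it is judged (in metres and radians):
On the way, in this order (a step that is already met when the one before it is completed fails the run):
1. the cam lever is swung over to its locked stop (at least 1.35 rad) (value of joint cam_lever above 1.35 rad), for 0.2 s.
2. the lugged plug is pushed down in the socket until its lugs clear the lip (value of joint plunger above 0.011 m and horizontal distance between plug_center and socket_mouth below 0.005 m), for 0.1 s.
3. it is twisted clockwise (key at least 1.1 rad) (value of joint rotor above 1.1 rad), for 0.2 s.
At the end, for the whole second after the job is handed in: The cam lever is locked (over 1.25 rad), the lugged plug sits upright (within 0.1 rad) in the socket within 5 mm of its axis, the spring seat is down by over 10.5 mm and its key turned by over 1.1 rad, the fingers still grip the plug (over 2 N), and the carriage is within 10 mm of where it stood (value of joint cam_lever above 1.25 rad and value of joint plunger above 0.0105 m and value of joint rotor above 1.1 rad and horizontal distance between plug_center and socket_mouth below 0.005 m and angle between plug_center's own z axis and vertical below 0.1 rad and contact force between the fingers and plug above 2 N and distance of socket_mouth from where it was at the start of the episode below 0.01 m); the arm keeps its last pose, push and grip.
It fails at once if the carriage is shifted by more than 10 mm (distance of socket_mouth from where it was at the start of the episode above 0.01 m).
It fails at once if the plain plug is moved by more than 20 mm (distance of plain_center from where it was at the start of the episode above 0.02 m).
It fails at once if a tool lying round about is moved by more than 30 mm (distance of any of red_marker, driver, tape from where it was at the start of the episode above 0.03 m).
It also fails if it takes over 64 s, if anything falls off the work surface, if the arm or the gripper's body presses on something with over 40 N, if the wrist force passes 120 N, or if a joint passes its speed limit or range.

ROBOT

A 7-joint arm with a two-finger parallel gripper is mounted at the origin on a cart in front of the work surface, level with it; the furniture and walls round the work are solid. World frame = base frame: x ahead of the robot, y to its left, z up, the work surface at z = 0. Lengths are in mm, angles in rad, forces in N, time in s.
With the tool pointing down it reaches from about 425 to 825 mm from the base axis. Payload 3.6 kg.
Tool frame: the origin (TCP) lies on the centre line of the jaws, within the pads' length; the fingertips stand 22 mm ahead of it and the grasp point (between the pads) lies 3 mm ahead of it (manip.nose_length is the z of the fingertips in the tool frame, in mm); z points along the fingers, y is the line along which they close (so a half turn about z gives the same grasp; the last joint's range is limited). The gripper opens to 85 mm and grips with 20 to 120 N. Pads are 22 mm wide; open, the fingers measure 114 mm over their backs; the gripper's body (76 mm by 85 mm) begins 54 mm behind the grasp point. The pads swing forward as they close: fully open they stand 13 mm farther back than shut.
Start: joints at [-0.026, 0.615, -0.013, 1.423, 0.008, 1.103, -0.04], TCP at [649.973, 0.023, 253.297] pointing down, gripper open.
Joint ranges: [-3.12, 3.12], [-0.3, 2.06], [-1.34, 1.32], [0.26, 2.42], [-1.36, 4.5], [0.01, 1.98], [-2.84, 2.84]. Speed limits (rad/s): [2.79, 2.79, 3.14, 3.14, 3.14, 3.14, 3.14].

INTERFACE

Orientations are given as a rotation vector (axis times angle).
In Python, from cell import manip, optics gives the robot as it stands.
- The arm moves only by the tool arm_command, never from a script. Its arguments are lists of equal length, an entry for each row: "translation": the shift along the tool's x, y, z in cm, a list of three; "delta_rot": the turn, a rotation vector about the tool's x, y, z in degrees, a list of three. In form: {"translation": [[dx, dy, dz], ...], "delta_rot": [[wx, wy, wz], ...]}. A call has 1 to 10 rows; each row is the pose to reach, as a shift and turn from the pose commanded when the call began, along the tool's axes at that moment; what a row does not reach only later rows make up. A row lasts 1/10 s, in which the tool goes at most 50 mm and 8.59 degrees, less where a joint would pass 70% of its speed; a pose out of reach is approached as far as the arm can. A call with a gripper value outside its range is refused whole. "jaw" is the finger opening in cm, from 0 to 8.54, set as the call begins (left out, the last holds). The fingers move at their own pace and stop on an object; "newtons" is the grip in N (left out, the last holds). Time passes only in rows, so rows that repeat a pose let the fingers close. It gives the time, the measured TCP pose, the force, the opening and the grip force at its end, in the units of the state.
- manip.get_obs(): the state, without advancing time (a new reading comes with each control period).
- optics.read_camera(name): name is "scene" or "side" or "wrist"; returns the picture (384x512x3 uint8, red, green, blue); there is no depth.
- optics.camera_params(name): a dict with "mtx" (3x3 intrinsics, pixels), "pose" (4x4, takes a point from camera to world coordinates). Camera axes: x right, y down, z forward; pixel columns grow to the right and rows downward; lengths in mm; the calibration is good to about 2 mm. The wrist camera is an equidistant fisheye: a pixel r from the principal point sees the ray r / f radians off the axis. A picture is of the moment at which its call begins: read the wrist's pose just before it. camera_params takes no time and is no camera call; for the wrist camera it gives the pose at the moment of the call.
- manip.job_done(): hands the job in; it is judged then, once.
The state is a dict: "clock": time; "joint_positions": joint angles; "dq": joint speeds; "joint_torque": joint torques, N m; "ee_pos": TCP position; "tool_rot": TCP orientation; "ft_force": force on the tool from outside, world axes, zero at the start; "wrist_torque": the same for the moment, N m; "finger_gap": finger opening in mm; "grip_force": force on a finger pad.
Only numpy, scipy, OpenCV 4.12 (cv2) and the standard library are available. Lean on these libraries where they do the work, as an engineer would, in place of code of your own. Each camera call takes 0.05 s, during which the arm holds its last target. There are 200 camera calls.

## Working session

There is one attempt and no reset: what is moved stays moved. The work goes in short steps, Python scripts to look and compute and a tool call to move; the robot and the scene stay as the last step left them, time stands still between calls to the robot, and variables do not carry over. Pictures are saved under pics/ and viewed, at most 10 in all, crops included, and the job is handed in when it is done.

Besides the shell and the picture viewer there is one more tool, called as name(argument=value, ...), one argument or row to a line, values as JSON. arm_command: Moves the arm, as the interface text tells. Its arguments: {"type":"object","properties":{"translation":{"type":"array"},"delta_rot":{"type":"array"},"jaw":{"type":"number"},"newtons":{"type":"number"}},"required":["translation","delta_rot"]}

```bash
mkdir -p pics; ls
python3 - <<'E'
from cell import manip, optics
import cv2,numpy as np
for n in ["scene","side","wrist"]:
    p=optics.camera_params(n); im=optics.read_camera(n)
    cv2.imwrite(f"pics/{n}0.png",im[:,:,::-1]); print(n,np.round(p["mtx"],1).tolist(),np.round(p["pose"],3).tolist())
o=manip.get_obs();print(o)
E
```

```text
pics
scene [[397.4, 0.0, 252.8], [0.0, 397.4, 193.3], [0.0, 0.0, 1.0]] [[-0.628, -0.399, 0.668, -58.894], [-0.778, 0.331, -0.534, 639.426], [-0.008, -0.855, -0.519, 507.106], [0.0, 0.0, 0.0, 1.0]]
side [[381.1, 0.0, 256.0], [0.0, 381.1, 188.8], [0.0, 0.0, 1.0]] [[-0.953, -0.166, 0.255, 290.297], [-0.304, 0.533, -0.79, 949.591], [-0.005, -0.83, -0.558, 617.861], [0.0, 0.0, 0.0, 1.0]]
wrist [[297.3, 0.0, 253.8], [0.0, 297.3, 192.4], [0.0, 0.0, 1.0]] [[1.0, 0.002, -0.002, 650.408], [0.001, -0.946, -0.323, 84.764], [-0.003, 0.323, -0.946, 372.308], [0.0, 0.0, 0.0, 1.0]]
{'clock': 0.15, 'joint_positions': array([-0.02654051,  0.61570531, -0.01264346,  1.42451427,  0.00811288,
        1.10338672, -0.04042771]), 'dq': array([ 0.00095741, -0.00281719,  0.00028675, -0.00526865,  0.00014066,
       -0.00207245, -0.00015004]), 'joint_torque': array([ 9.62922204e-04, -4.69657230e+01,  2.59976937e-01, -1.71251339e+01,
        1.01253757e-02,  7.07855565e-03,  2.07303725e-05]), 'ee_pos': array([6.49470517e+02, 5.31287570e-02, 2.52404269e+02]), 'tool_rot': array([-2.22034968e+00, -2.22058169e+00,  2.19445111e-03]), 'ft_force': array([-0.71688557,  0.62277915, -0.26110587]), 'wrist_torque': array([-0.007671  ,  0.00878651, -0.00011401]), 'grip_force': 0.0, 'finger_gap': 85.27159023217358}
```

View pictures.

View pics/scene0.png

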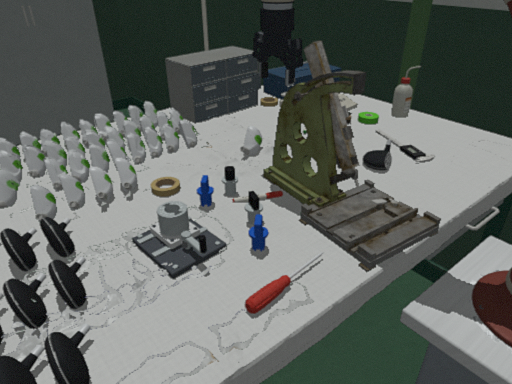

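View pics/side0.png

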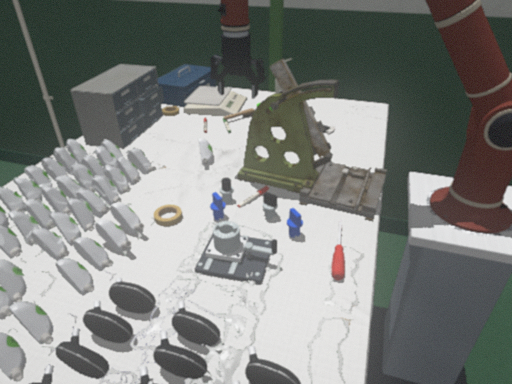

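View pics/wrist0.png

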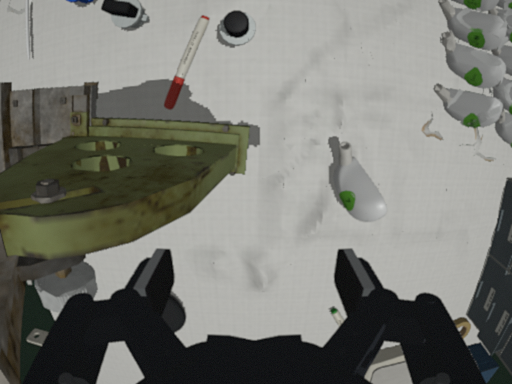

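Wrist and scene views: the lugged plug with the flat black bar is at scene (253,203), side (270,202) and wrist (125,10). Lookalikes: the plain plug with a round knob at scene (230,175), and the blue ones at scene (205,190) and (258,232). The fixture is at scene (180,238) with the knob at (203,243), side (274,246). Next is one close crop from the two views.

Run:
```python
import cv2,numpy as np
a=cv2.imread("pics/scene0.png")[155:280,130:280]; b=cv2.imread("pics/side0.png")[165:290,190:310]
r=lambda i:cv2.resize(i,None,fx=4.4,fy=4.4,interpolation=cv2.INTER_CUBIC)
a=cv2.resize(a,None,fx=2.9,fy=2.9,interpolation=cv2.INTER_CUBIC);b=cv2.resize(b,None,fx=2.9,fy=2.9,interpolation=cv2.INTER_CUBIC)
cv2.imwrite("pics/crop1.png",np.hstack([a,b]))
```

```text
(no output)
```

View pics/crop1.png

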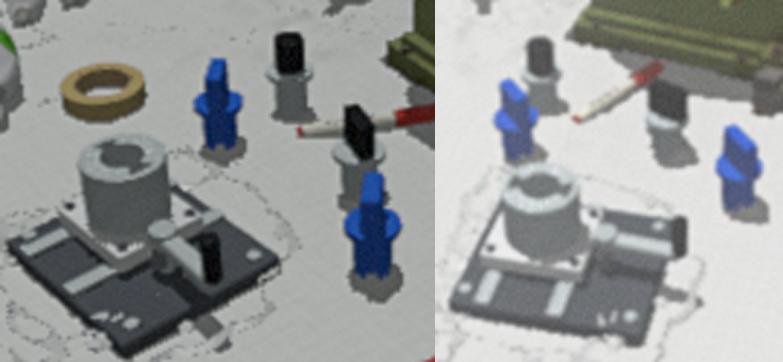

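```bash
cat > h.py <<'E'
from cell import manip, optics
import cv2,numpy as np
from scipy.spatial.transform import Rotation as R
def ray(n,uv,p=None):
    p=p or optics.camera_params(n);K=p["mtx"];T=np.array(p["pose"])
    x=(uv[0]-K[0][2])/K[0][0];y=(uv[1]-K[1][2])/K[1][1]
    if n=="wrist":
        t=np.hypot(x,y);s=np.sinc(t/np.pi);d=np.array([x*s,y*s,np.cos(t)])
    else: d=np.array([x,y,1.])
    d=T[:3,:3]@d
    return T[:3,3],d/np.linalg.norm(d)
def tri(rs):
    A=sum(np.eye(3)-np.outer(d,d) for o,d in rs);b=sum((np.eye(3)-np.outer(d,d))@o for o,d in rs)
    X=np.linalg.solve(A,b);return X,[np.linalg.norm(np.cross(X-o,d)) for o,d in rs]
def onz(r,z): o,d=r;return o+d*(z-o[2])/d[2]
E
python3 - <<'E'
from h import *
s=lambda x,y:(130+x/2.9,155+y/2.9); d=lambda x,y:(190+(x-435)/2.9,165+y/2.9)
for n,a,b in [("rim",(125,155),(541,184)),("knobtop",(209,237),(680,220)),("pivtop",(160,230),(607,231)),("bartop",(357,112),(668,85)),("collar",(359,155),(667,120)),("plaintop",(289,39),(540,42)),("blueNear",(373,178),(739,132)),("blueFar",(216,65),(513,86)),("tape",(103,85),None),("baseL",(8,242),(452,308)),("baseNear",(120,352),(645,340)),("baseR",(277,258),(697,215))]:
    if b: X,e=tri([ray("scene",s(*a)),ray("side",d(*b))]);print(n,X.round(1),np.round(e,1))
E
```

```text
rim [552.3 352.3  76.3] [0.6 0.6]
knobtop [441.6 356.1  73.2] [0.2 0.2]
pivtop [496.9 360.4  49.6] [1.3 1.3]
bartop [497.1 193.8  74.7] [0.4 0.4]
collar [498.  191.7  35.8] [0.1 0.1]
plaintop [629.8 157.8  70.1] [1.7 1.7]
blueNear [424.2 239.6  74.6] [0.5 0.5]
blueFar [625.8 231.5  72.1] [0.4 0.4]
baseL [597.4 429.3   9.6] [2.1 2.1]
baseNear [448.1 422.1  12.9] [0.4 0.4]
baseR [440.1 307.2  35. ] [1.9 1.9]
```

arm_command(
  translation=[
    [0,0,-4],
    [0,0,-8],
    [0,0,-12],
    [0,0,-16],
    [4,0,-16],
    [8,0,-16],
    [12.5,0,-16],
    [17,0,-16],
    [21.5,-2,-16],
    [25.5,-4,-16],
  ],
  delta_rot=[
    [0,0,0],
    [0,0,0],
    [0,0,0],
    [0,0,0],
    [0,0,0],
    [0,0,-8],
    [0,0,-16],
    [0,0,-24],
    [0,0,-32],
    [0,0,-40],
  ],
)

```text
clock: 1.15
ee_pos: [609.0, 257.4, 412.1]
tool_rot: [-1.317, -2.85, 0.001]
ft_force: [0.1, 0.7, -0.2]
finger_gap: 85.3
grip_force: 0.0
```

arm_command(
  translation=[
    [4,-1,2],
    [8,-2,4],
    [12,-3.2,7],
    [15,-4.2,10],
    [17.2,-5,13],
    [17.2,-5,17],
    [17.2,-5,21],
    [17.2,-5,22.2],
    [17.2,-5,22.2],
    [17.2,-5,22.2],
  ],
  delta_rot=[
    [0,0,-8],
    [0,0,-16],
    [0,0,-24],
    [0,0,-32],
    [0,0,-40],
    [0,0,-48],
    [0,0,-53],
    [0,0,-53],
    [0,0,-53],
    [0,0,-53],
  ],
)

```text
clock: 2.15
ee_pos: [462.0, 355.5, 192.8]
tool_rot: [-0.08, 3.138, 0.003]
ft_force: [-0.3, 0.1, 0.6]
finger_gap: 85.7
grip_force: 0.0
```

```bash
cat >> h.py <<'E'
def snap(name):
    import json
    p=optics.camera_params("wrist");im=optics.read_camera("wrist")[:,:,::-1]
    cv2.imwrite(f"pics/{name}.png",im);json.dump({k:np.array(v).tolist() for k,v in p.items()},open(f"pics/{name}.json","w"))
    o=manip.get_obs();print(o["clock"],o["ee_pos"].round(1),o["tool_rot"].round(3),o["joint_positions"].round(2))
def par(name):
    import json;return json.load(open(f"pics/{name}.json"))
def move(target,yawdeg=0):
    "world target -> tool delta in cm"
    o=manip.get_obs();M=R.from_rotvec(o["tool_rot"]).as_matrix()
    print("delta cm",(M.T@(np.array(target)-o["ee_pos"])/10).round(2),"tooly yaw",np.degrees(np.arctan2(M[1,1],M[0,1])).round(1))
E
python3 -c "
from h import *
snap('w1')"
```

```text
2.2 [462.2 355.8 193.4] [-0.08   3.137  0.004] [-0.44  0.6  -0.41  1.69  0.29  0.9   0.66]
```

View pics/w1.png

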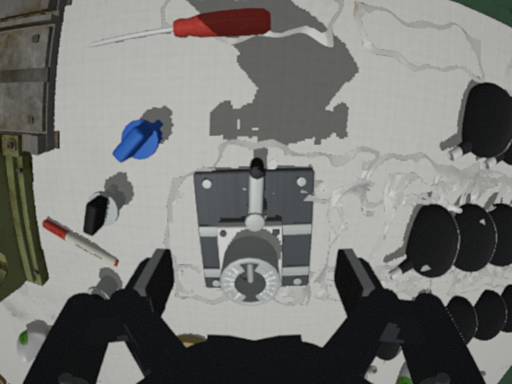

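The wrist view shows the knob top at (257,163), pivot boss (254,222), rim centre about (250,281) and the lugged plug's bar at (97,213).

Run:
```python
from h import *
p=par("w1");s=lambda x,y:(130+x/2.9,155+y/2.9); d=lambda x,y:(190+(x-435)/2.9,165+y/2.9)
im=cv2.imread("pics/w1.png")
a=im[150:310,185:325];b=im[180:250,65:135]
cv2.imwrite("pics/crop2.png",np.hstack([cv2.resize(a,(490,560),interpolation=2),cv2.copyMakeBorder(cv2.resize(b,(300,300),interpolation=2),0,260,0,0,0)]))
for n,u,z,a,b in [("knob",(257,163),74,(209,237),(680,220)),("piv",(254,222),50,(160,230),(607,231)),("rim",(250,281),78,(125,155),(541,184)),("bar",(95,212),72,(357,112),(668,85))]:
    r=ray("wrist",u,p); print(n,onz(r,z).round(1),*tri([r,ray("scene",s(*a)),ray("side",d(*b))]))
for u in [(196,173),(312,169),(205,287),(313,288)]: print(onz(ray("wrist",u,p),14).round(1))
```

```text
knob [435.5 358.4  74. ] [438.18170666 358.41799916  75.58046837] [np.float64(2.9459265089201834), np.float64(0.4542333377427374), np.float64(2.8195701420347157)]
piv [499.8 359.3  50. ] [498.60155445 359.37716368  48.80855481] [np.float64(1.5995431393911488), np.float64(1.790270440806916), np.float64(1.4516509136856206)]
rim [550.1 358.   78. ] [549.14448115 356.20913099  79.64048059] [np.float64(1.7293271049807253), np.float64(2.170619736618738), np.float64(1.7400718006817206)]
bar [489.9 203.8  72. ] [490.61587644 203.15813616  79.40423586] [np.float64(5.2980104641708285), np.float64(3.3428033273798214), np.float64(4.638747849174084)]
[463.3 296.3  14. ]
[452.8 417.9  14. ]
[610.1 303.6  14. ]
[605.6 439.5  14. ]
```

View pics/crop2.png

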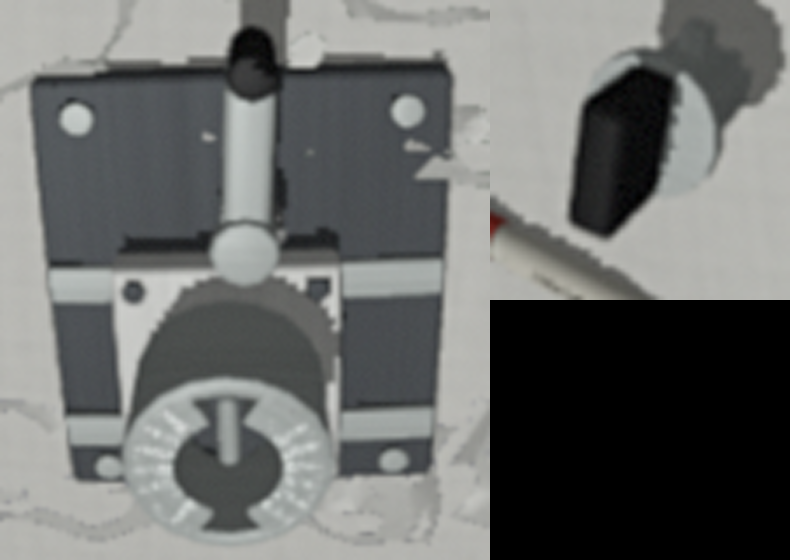

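arm_command(
  translation=[
    [1,0.1,4],
    [2.1,0.2,8],
    [2.1,0.2,11],
    [2.1,0.2,12.2],
    [2.1,0.2,12.2],
    [2.1,0.2,12.2],
  ],
  delta_rot=[
    [0,0,0],
    [0,0,0],
    [0,0,0],
    [0,0,0],
    [0,0,0],
    [0,0,0],
  ],
  jaw=4,
  newtons=30,
)

```text
clock: 2.8
ee_pos: [441.5, 356.8, 71.2]
tool_rot: [-0.081, 3.137, 0.004]
ft_force: [0.7, 0.0, 1.1]
finger_gap: 40.5
grip_force: 0.0
```

arm_command(
  translation=[
    [0,0,0],
    [0,0,0],
    [0,0,0],
    [0,0,0],
    [0,0,0],
    [0,0,0],
  ],
  delta_rot=[
    [0,0,0],
    [0,0,0],
    [0,0,0],
    [0,0,0],
    [0,0,0],
    [0,0,0],
  ],
  jaw=0,
)

```text
clock: 3.4
ee_pos: [440.9, 356.5, 70.9]
tool_rot: [-0.082, 3.138, 0.003]
ft_force: [-1.0, -0.9, 6.3]
finger_gap: 12.2
grip_force: 29.5
```

```bash
python3 -c "
from h import *
o=manip.get_obs();print(o['ee_pos'],o['tool_rot'],o['ft_force'],o['finger_gap'])
snap('w2')"
```

```text
[440.94809978 356.45512698  70.94880766] [-0.08194842  3.13788528  0.00339442] [-0.99488593 -0.85821513  6.2828245 ] 12.239339491433997
3.45 [440.9 356.4  71. ] [-8.200e-02  3.138e+00  3.000e-03] [-0.51  0.75 -0.33  1.84  0.39  0.62  0.54]
```

arm_command(
  translation=[
    [-0.06,0.81,0],
    [-0.22,1.6,0],
    [-0.5,2.36,0],
    [-0.88,3.07,0],
    [-1.36,3.73,0],
    [-1.92,4.31,0],
    [-2.56,4.81,0],
    [-3.26,5.21,0],
    [-4.01,5.52,0],
    [-4.79,5.71,0],
  ],
  delta_rot=[
    [0,0,8],
    [0,0,16],
    [0,0,24],
    [0,0,32],
    [0,0,40],
    [0,0,48],
    [0,0,56],
    [0,0,64],
    [0,0,72],
    [0,0,80],
  ],
)

```text
clock: 4.45
ee_pos: [486.5, 416.7, 71.1]
tool_rot: [1.96, 2.454, 0.008]
ft_force: [1.5, 0.5, 3.7]
finger_gap: 11.5
grip_force: 29.2
```

arm_command(
  translation=[
    [-0.03,0.61,0],
    [-0.13,1.21,0],
    [-0.13,1.3,0],
    [-0.13,1.3,0],
    [-0.13,1.3,0],
  ],
  delta_rot=[
    [0,0,6],
    [0,0,12],
    [0,0,13],
    [0,0,13],
    [0,0,13],
  ],
)

```text
clock: 4.95
ee_pos: [496.6, 417.9, 71.0]
tool_rot: [-2.218, -2.222, 0.0]
ft_force: [-3.3, 0.1, 7.5]
finger_gap: 11.4
grip_force: 29.8
```

```bash
python3 -c "
from h import *
o=manip.get_obs();print(o['ee_pos'],o['tool_rot'],o['ft_force'],o['finger_gap'])
M=R.from_rotvec(o['tool_rot']).as_matrix();print(M.round(3))"
```

```text
[496.62227232 417.89229776  70.98888556] [-2.21785580e+00 -2.22183285e+00  3.04420384e-05] [-3.34304834  0.05081492  7.52839633] 11.449711840002722
[[-0.002  1.    -0.002]
 [ 1.     0.002  0.002]
 [ 0.002 -0.002 -1.   ]]
```

Run:
```python
from h import *
for n,a,b in [("baseFarL",(264,180),(240,176)),("baseNearL",(325,203),(311,190)),("plateTop",(283,88),(256,104)),("trayNear",(352,260),(375,214)),("trayFar",(303,212),(313,185)),("topbeam",(318,45),(283,62))]:
    print(n,*[np.round(x,1) for x in tri([ray("scene",a),ray("side",b)])])
p=par("w1")
for u in [(45,275),(10,135),(58,150)]: print(onz(ray("wrist",u,p),5).round(1))
# bar top corners approx from crop2
f=lambda x,y:(65+(x-490)*70/300,180+y*70/300)
for c in [(583,108),(622,118),(606,236),(571,216),(645,65),(663,185)]: print(c,onz(ray("wrist",f(*c),p),72).round(1))
```

```text
baseFarL [632.1  46.1   5.6] [8.9 8.9]
baseNearL [416.8  58.4  26.3] [7.8 7.8]
plateTop [583.5  37.7 246. ] [2.3 2.3]
trayNear [241.7 183.6  60.9] [2.8 2.8]
trayFar [397.7 142.1  73.5] [13.8 13.8]
topbeam [524.7  -3.2 344.5] [1.6 1.6]
[636.1  43.1   5. ]
[420.5  29.1   5. ]
[442.3 116.3   5. ]
(583, 108) [483.4 195.1  72. ]
(622, 118) [485.1 205.5  72. ]
(606, 236) [515.9 195.6  72. ]
(571, 216) [511.6 186.3  72. ]
(645, 65) [472.  213.6  72. ]
(663, 185) [501.  214.1  72. ]
```

arm_command(
  translation=[
    [0,0,0],
    [0,0,0],
    [0,0,0],
    [0,0,-2],
    [0,0,-5],
    [0,0,-9],
    [0,0,-13],
    [-4,0,-15],
    [-8,0,-15],
    [-12,0,-15],
  ],
  delta_rot=[
    [0,0,0],
    [0,0,0],
    [0,0,0],
    [0,0,0],
    [0,0,0],
    [0,0,0],
    [0,0,0],
    [0,0,-8],
    [0,0,-16],
    [0,0,-24],
  ],
  jaw=4,
)

```text
clock: 5.95
ee_pos: [498.2, 295.5, 220.1]
tool_rot: [1.702, 2.639, 0.003]
ft_force: [0.8, -0.6, -0.1]
finger_gap: 40.2
grip_force: 0.0
```

arm_command(
  translation=[
    [-3,-1.4,1],
    [-6,-2.8,2],
    [-9.2,-4.3,4],
    [-9.2,-4.3,4],
    [-9.2,-4.3,4],
    [-9.2,-4.3,4],
    [-9.2,-4.3,4],
    [-9.2,-4.3,4],
  ],
  delta_rot=[
    [0,0,-8],
    [0,0,-16],
    [0,0,-24],
    [0,0,-32],
    [0,0,-40],
    [0,0,-49],
    [0,0,-49],
    [0,0,-49],
  ],
  jaw=5,
)

```text
clock: 6.75
ee_pos: [496.0, 194.9, 179.2]
tool_rot: [-0.47, -3.106, 0.0]
ft_force: [0.2, 0.8, 0.2]
finger_gap: 49.8
grip_force: 0.0
```

Run:
```python
from h import *
snap('w3')
im=cv2.imread("pics/w3.png")
b=im[130:330,150:350];cv2.imwrite("pics/crop3.png",np.hstack([cv2.resize(im,(0,0),fx=0.4,fy=0.4)[:150,:],np.zeros((150,0,3),np.uint8)]) if 0 else cv2.resize(b,(600,600),interpolation=2))
```

```text
6.8 [496.  195.1 179.2] [-0.469 -3.106  0.   ] [-0.27  0.53 -0.22  1.85  0.16  0.78  0.7 ]
```

View pics/crop3.png

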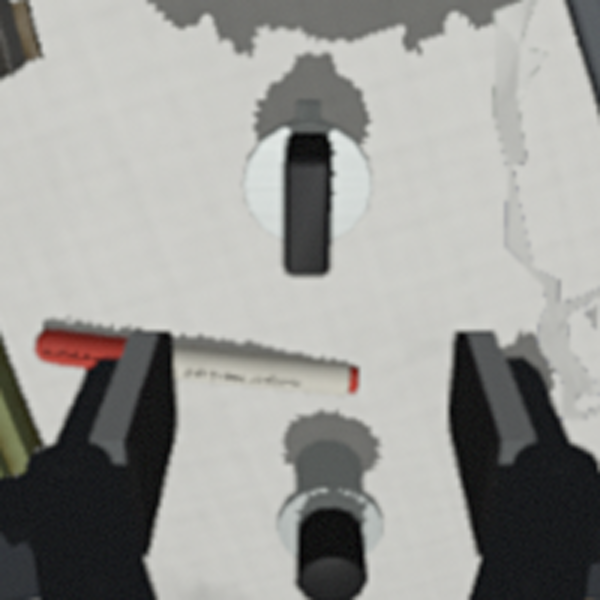

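The crop shows the bar's top face centred at (307,218), i.e. px (252.4,202.7), upright in the picture (bar along tool x). The lug is visible below the collar at (307,105), so this is the right plug.

Run:
```python
from h import *
p=par("w3");s=lambda x,y:(130+x/2.9,155+y/2.9); d=lambda x,y:(190+(x-435)/2.9,165+y/2.9)
c=lambda x,y:(150+x/3,130+y/3)
r=ray("wrist",c(307,218),p); X=onz(r,72);print(X)
print(tri([r,ray("scene",s(357,112)),ray("side",d(668,85))]))
a=onz(ray("wrist",c(309,162),p),72);b=onz(ray("wrist",c(307.5,274),p),72);print(a,b,np.degrees(np.arctan2(*(b-a)[1::-1])))
l=onz(ray("wrist",c(307,103),p),22);print("lug end",l)
move([X[0],X[1],66])
```

```text
[499.37458218 194.27527254  72.        ]
(array([497.39840768, 194.25845217,  74.99484353]), [np.float64(0.9299460933017354), np.float64(0.7360375410235054), np.float64(0.5084854321207952)])
[484.28074967 199.51887928  72.        ] [515.41261919 189.44000118  72.        ] -17.939252536070576
lug end [480.008475   200.03348009  22.        ]
delta cm [-0.35  0.02 11.32] tooly yaw 72.8
```

arm_command(
  translation=[
    [-0.3,0,4],
    [-0.3,0,8],
    [-0.3,0,10.5],
    [-0.3,0,11.1],
    [-0.3,0,11.1],
    [-0.3,0,11.1],
  ],
  delta_rot=[
    [0,0,-0.7],
    [0,0,-0.7],
    [0,0,-0.7],
    [0,0,-0.7],
    [0,0,-0.7],
    [0,0,-0.7],
  ],
)

```text
clock: 7.4
ee_pos: [499.8, 194.9, 69.5]
tool_rot: [0.446, 3.108, 0.002]
ft_force: [0.4, -0.3, 0.3]
finger_gap: 49.8
grip_force: 0.0
```

arm_command(
  translation=[
    [0,0,0],
    [0,0,0],
    [0,0,0],
    [0,0,0],
    [0,0,0],
    [0,0,0],
    [0,0,0],
  ],
  delta_rot=[
    [0,0,0],
    [0,0,0],
    [0,0,0],
    [0,0,0],
    [0,0,0],
    [0,0,0],
    [0,0,0],
  ],
  jaw=0,
  newtons=80,
)

```text
clock: 8.1
ee_pos: [499.5, 194.5, 69.4]
tool_rot: [0.446, 3.108, 0.001]
ft_force: [-0.5, -1.2, 6.8]
finger_gap: 12.4
grip_force: 78.2
```

arm_command(
  translation=[
    [0,0,-2],
    [0,0,-5],
    [0,0,-9],
    [0,0,-12],
    [1.5,3.5,-13],
    [3,7,-13],
    [4.5,10.5,-13],
    [6.4,15,-13],
    [6.4,15,-13],
    [6.4,15,-13],
  ],
  delta_rot=[
    [0,0,0],
    [0,0,0],
    [0,0,0],
    [0,0,0],
    [0,0,-5],
    [0,0,-10],
    [0,0,-15],
    [0,0,-19.2],
    [0,0,-19.2],
    [0,0,-19.2],
  ],
)

```text
clock: 9.1
ee_pos: [478.2, 357.5, 197.6]
tool_rot: [0.085, -3.139, 0.001]
ft_force: [-0.2, -0.5, -0.9]
finger_gap: 12.4
grip_force: 78.4
```

Run:
```python
from h import *
print(manip.get_obs()["finger_gap"],manip.get_obs()["ft_force"])
snap('w4')
im=cv2.imread("pics/w4.png")
cv2.imwrite("pics/crop4.png",cv2.resize(im[90:384,130:390],(530,600),interpolation=2))
```

```text
12.374733629167642 [-0.2038499 -0.5497716 -0.9084226]
9.15 [479.2 355.4 197.6] [ 8.000e-02 -3.139e+00  3.000e-03] [-0.48  0.61 -0.31  1.65  0.22  0.93  0.74]
```

View pics/crop4.png

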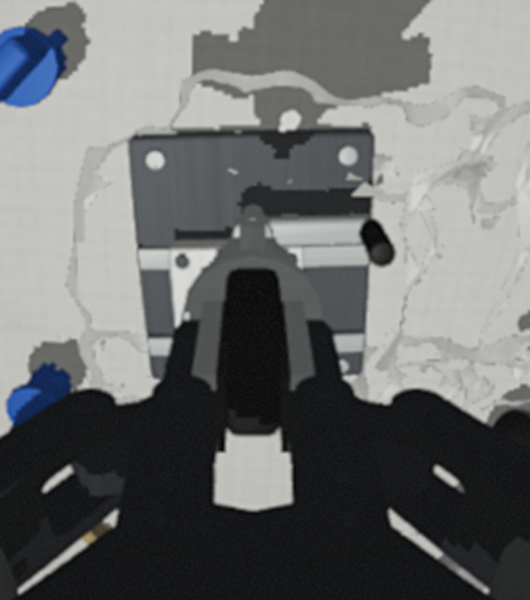

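Run:
```python
from h import *
p=par("w1");c=lambda x,y:(185+x/3.5,150+y/3.5)
q=[onz(ray("wrist",c(*u),p),78) for u in [(122,462),(335,462),(228,377),(228,545)]];print(np.round(q,1))
print("ctr",(q[0]+q[1])[:2]/2,(q[2]+q[3])[:2]/2)
h=[onz(ray("wrist",c(*u),p),78) for u in [(173,465),(284,465),(228,398),(229,530)]];print(np.round(h,1))
# base plate edges yaw
L=[onz(ray("wrist",c(*u),p),14) for u in [(33,78),(76,478),(449,66),(432,472)]];print(np.round(L,1))
for n in ("scene","side"):
    cv2.imwrite(f"pics/{n}1.png",optics.read_camera(n)[:,:,::-1])
move([550.5,357.5,155])
p=par("w4");print("knob",onz(ray("wrist",(130+381/2.04,90+252/2.04),p),74))
```

```text
[[553.2 328.9  78. ]
 [550.1 387.7  78. ]
 [523.4 356.9  78. ]
 [581.9 359.5  78. ]]
ctr [551.63390963 358.27463508] [552.64887397 358.20720718]
[[553.2 343.   78. ]
 [551.6 373.6  78. ]
 [530.  357.2  78. ]
 [576.  359.6  78. ]]
[[462.6 294.6  14. ]
 [609.2 305.8  14. ]
 [452.5 419.3  14. ]
 [600.6 432.8  14. ]]
delta cm [-7.05  0.02  4.28] tooly yaw 92.7
knob [495.59086958 416.72845731  74.        ]
```

arm_command(
  translation=[
    [-2.5,0,0],
    [-5,0,1],
    [-7.2,0,2.5],
    [-7.2,0,4],
    [-7.2,0,4.2],
    [-7.2,0,4.2],
    [-7.2,0,4.2],
  ],
  delta_rot=[
    [0,0,0],
    [0,0,-1],
    [0,0,-1],
    [0,0,-1],
    [0,0,-1],
    [0,0,-1],
    [0,0,-1],
  ],
)

```text
clock: 9.95
ee_pos: [550.8, 360.3, 157.2]
tool_rot: [-0.108, 3.139, 0.001]
ft_force: [-0.5, 0.0, -1.3]
finger_gap: 12.7
grip_force: 78.3
```

Run:
```python
from h import *
o=manip.get_obs();print(o["ee_pos"],o["tool_rot"])
I=[]
for n in ("scene","side"):
    im=optics.read_camera(n)[:,:,::-1];cv2.imwrite(f"pics/{n}2.png",im)
    P=optics.camera_params(n);T=np.linalg.inv(P["pose"]);q=np.array(P["mtx"])@(T@[552,357,78,1])[:3];u=(q/q[2]).astype(int);print(n,u)
    x0,y0=u[0]-32,u[1]-50;print("origin",x0,y0);I.append(cv2.resize(im[y0:y0+90,x0:x0+65],(390,540),interpolation=2))
cv2.imwrite("pics/crop5.png",np.hstack(I))
```

```text
[550.82929457 360.30885953 157.23278221] [-1.08269567e-01  3.13937948e+00  1.37335801e-03]
scene [171 208   1]
origin 139 158
side [225 229   1]
origin 193 179
```

View pics/crop5.png

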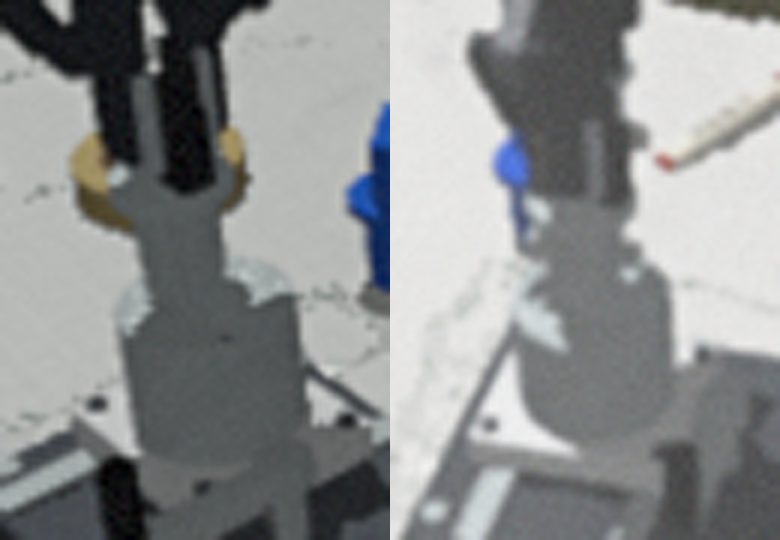

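Run:
```python
from h import *
o=manip.get_obs();print(o["ee_pos"])
for n,rows,x0,x1 in [("scene",(194,197,200,203,219,222,225,228),158,195),("side",(211,214,217,219,232,236,240,244),208,248)]:
    im=cv2.imread(f"pics/{n}2.png").mean(2).astype(int)
    print(n,x0)
    for r in rows: print(r,*im[r,x0:x1])
    for z in (40,60,90,110):
        P=optics.camera_params(n);T=np.linalg.inv(P["pose"]);q=np.array(P["mtx"])@(T@[551,358,z,1])[:3];print(z,(q/q[2]).round(1))
```

```text
[551.13484244 360.50970567 157.53216166]
scene 158
194 65 67 77 84 88 87 87 90 87 85 89 90 85 87 81 81 79 96 175 189 188 185 185 184 183 184 184 184 184 184 183 184 183 182 185 186 185
197 189 158 136 107 85 82 86 89 88 83 86 84 87 87 83 82 76 89 168 187 186 185 185 184 185 184 184 183 185 185 184 184 182 184 183 182 182
200 185 184 185 162 111 80 84 84 84 88 85 86 86 86 83 82 82 85 125 171 177 179 184 183 185 185 186 184 184 184 183 185 185 187 185 185 183
203 186 187 188 186 157 106 84 83 89 87 86 84 85 86 85 85 85 87 129 167 168 188 178 167 170 164 159 164 175 184 186 185 184 183 185 186 186
219 188 141 88 80 82 85 83 85 85 86 89 89 85 89 89 87 86 86 89 86 84 85 86 86 87 82 85 81 83 81 79 78 67 95 178 206 203
222 188 173 117 82 83 84 89 89 86 87 89 87 88 88 89 87 86 87 86 85 86 85 87 86 88 87 85 87 86 87 77 90 179 183 150 106 72
225 196 197 142 88 79 85 86 87 85 86 88 86 87 87 87 88 86 85 85 88 87 89 90 85 86 88 87 82 83 85 80 76 101 175 190 191 195
228 195 195 172 114 79 88 84 86 86 86 85 85 87 87 87 90 89 91 85 85 87 87 88 88 86 89 86 85 83 84 82 89 105 163 144 164 129
40 [173. 
[... 785 characters left out ...]
213 199 155 121 120 121 116 118 119 118 121 120 120 117 119 116 118 117 115 111 135 193 231 229 229 229 227 229 229
236 219 217 200 155 125 131 129 120 121 132 150 170 190 185 154 125 117 117 116 115 118 123 119 119 116 119 119 120 116 116 109 124 176 221 224 206 174 171 189 196
240 185 142 127 183 226 216 167 125 120 120 123 117 119 118 117 125 120 122 120 120 121 121 115 119 120 122 116 117 117 117 115 123 141 153 142 136 129 131 129 126
244 124 183 228 236 235 232 193 133 115 117 117 115 120 117 119 121 123 122 120 119 122 121 120 118 120 117 116 118 118 120 117 118 120 130 130 126 123 115 112 114
40 [227.  242.9   1. ]
60 [226.5 236.1   1. ]
90 [225.9 225.6   1. ]
110 [225.4 218.4   1. ]
```

arm_command(
  translation=[
    [0,0,-2],
    [0,0,-4.5],
    [1.5,-2.5,-4.5],
    [3,-5,-4.5],
    [4.5,-7.2,-4.5],
    [4.5,-7.2,-4.5],
    [4.5,-7.2,-4.5],
    [4.5,-7.2,-4.5],
    [4.5,-7.2,-4.5],
  ],
  delta_rot=[
    [0,0,0],
    [0,0,0],
    [0,0,0],
    [0,0,0],
    [0,0,0],
    [0,0,0],
    [0,0,0],
    [0,0,0],
    [0,0,0],
  ],
)

```text
clock: 10.95
ee_pos: [511.6, 286.4, 201.5]
tool_rot: [-0.109, 3.139, 0.002]
ft_force: [-0.3, 0.6, -1.5]
finger_gap: 12.9
grip_force: 78.4
```

Run:
```python
from h import *
snap('w5');print(manip.get_obs()["ee_pos"])
im=cv2.imread("pics/w5.png")
cv2.imwrite("pics/crop6.png",cv2.resize(im[140:330,180:400],(770,600)[:1]+(665,) if 0 else (694,600),interpolation=2))
I=[]
```

```text
11.0 [511.5 286.2 201.4] [-1.090e-01  3.139e+00  2.000e-03] [-0.34  0.59 -0.33  1.68  0.23  0.92  0.88]
[511.54195501 286.20297209 201.39400154]
```

View pics/crop6.png

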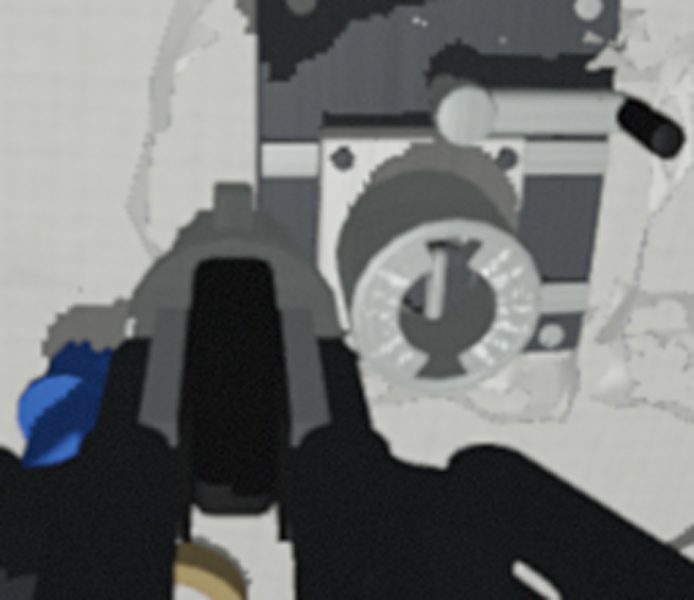

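The last crop shows the rim spanning x 352–540 and y 220–392 (crop), centre about (447,306), notches at (455,243) and (432,373), the lever over to the left and the knob top at (666,140).

Run:
```python
from h import *
p=par("w5");c=lambda x,y:(180+x/3.155,140+y/3.155)
f=lambda u,z:onz(ray("wrist",c(*u),p),z).round(1)
for n,u,z in [("L",(352,318),78),("R",(540,290),78),("T",(458,220),78),("B",(436,392),78),("notchT",(455,243),78),("notchB",(432,374),78),("holeL",(399,310),78),("holeR",(497,303),78),("knob",(666,140),74),("piv",(466,113),50)]: print(n,f(u,z))
# tower silhouettes, unobstructed first views: lateral centre
for n,rows,x0,x1 in [("scene",(217,220,223),152,196),("side",(236,240,244),206,248)]:
    im=cv2.imread(f"pics/{n}0.png").mean(2).astype(int);print(n,x0)
    for r in rows: print(r,*im[r,x0:x1])
T=np.array(p["pose"]);print(T.round(3)); o=manip.get_obs();M=R.from_rotvec(o["tool_rot"]).as_matrix();print((M.T@(T[:3,3]-o["ee_pos"])).round(1));print((M.T@T[:3,:3]).round(4))
```

```text
L [557.3 326.4  78. ]
R [545.4 383.   78. ]
T [524.3 353.4  78. ]
B [582.3 356.3  78. ]
notchT [531.5 353.7  78. ]
notchB [575.7 353.9  78. ]
holeL [553.9 340.2  78. ]
holeR [550.3 370.1  78. ]
knob [496.7 416.3  74. ]
piv [499.9 358.9  50. ]
scene 152
217 172 170 170 172 176 148 97 71 70 73 77 79 84 97 116 126 128 130 136 138 120 94 87 85 82 78 73 75 75 76 76 75 73 76 70 70 120 148 152 166 173 170 168 170
220 171 172 175 175 176 171 119 74 72 77 75 77 78 81 81 79 78 80 79 78 77 78 81 77 76 76 75 81 75 77 74 73 74 75 74 72 72 57 58 58 94 168 168 149
223 171 174 165 163 175 184 156 101 73 74 79 79 81 79 80 77 81 81 79 79 80 78 79 76 77 79 80 80 75 79 82 79 79 74 75 70 86 167 184 159 118 83 68 57
side 206
236 227 226 217 213 197 155 122 119 124 133 148 171 192 212 210 209 216 218 212 214 217 206 204 202 199 191 181 171 150 130 119 116 116 129 162 184 188 187 185 195 204 194
240 218 210 182 144 130 182 225 200 140 122 118 118 121 122 119 119 120 120 116 115 118 122 119 117 117 117 117 120 116 120 118 115 113 130 190 230 231 220 204 201 186 153
244 199 141 124 186 226 233 233 213 157 121 119 116 120 120 121 117 118 121 122 119 123 120 123 119 120 117 118 116 119 117 121 120 118 120 124 126 139 186 214 210 205 201
[[-7.00000e-02  9.44000e-01  3.23000e-01  4.29135e+02]
 [ 9.98000e-01  6.60000e-02  2.40000e-02  2.81806e+02]
 [ 1.00000e-03  3.24000e-01 -9.46000e-01  3.21572e+02]
 [ 0.00000e+00  0.00000e+00  0.00000e+00  1.00000e+00]]
[  82.5    1.4 -120.2]
[[ 8.000e-04 -9.462e-01 -3.235e-01]
 [ 1.000e+00  7.000e-04  6.000e-04]
 [-3.000e-04 -3.235e-01  9.462e-01]]
```

Run:
```python
from h import *
def edges(g,r,x0,x1):
    l=g[r,x0:x1].astype(float);d=np.diff(l)
    def peak(i): 
        w=np.abs(d[max(i-1,0):i+2]);k=np.arange(max(i-1,0),max(i-1,0)+len(w));return x0+0.5+(w*k).sum()/w.sum()
    h=len(d)//2;i=int(np.argmin(d[:h]));j=h+int(np.argmax(d[h:]));return peak(i),peak(j)
for n,rows,x0,x1 in [("scene",range(212,227,2),152,196),("side",range(237,244,1),209,245)]:
    im=optics.read_camera(n)[:,:,::-1];cv2.imwrite(f"pics/{n}3.png",im)
    G=[cv2.imread(f"pics/{n}{k}.png").mean(2) for k in (0,2,3)]
    for r in rows: print(n,r,*[np.round(edges(g,r,x0,x1),1) for g in G])
```

```text
scene 212 [166.2 187.3] [161.2 188.5] [157.6 188.5]
scene 214 [156.8 187.5] [158.3 188.6] [158.2 188.6]
scene 216 [157.5 187.7] [158.6 189. ] [158.6 189. ]
scene 218 [157.5 191.1] [159.1 190.8] [159.1 190.8]
scene 220 [157.9 192.2] [159.3 192.3] [159.3 192.3]
scene 222 [158.3 188.4] [159.7 189.4] [159.7 189.4]
scene 224 [158.5 188.6] [160.1 189.8] [160.1 189.8]
scene 226 [159.  188.6] [160.3 190.4] [160.3 190.4]
side 237 [210.2 239.5] [210.1 239.8] [210.2 239.8]
side 238 [209.8 239.5] [209.7 239.8] [209.7 239.8]
side 239 [213.6 239.6] [213.9 239.7] [213.9 240.2]
side 240 [213.4 239.7] [213.8 239.6] [213.8 241.2]
side 241 [213.4 240.2] [213.8 240.5] [213.8 241.6]
side 242 [213.4 240.6] [213.8 239.9] [214.2 242.2]
side 243 [213.6 242.6] [214.2 239.8] [214.2 242.6]
```

arm_command(
  translation=[
    [-1.5,2.2,0],
    [-3,4.4,0],
    [-4.53,6.4,0],
    [-4.53,6.4,1],
    [-4.53,6.4,3],
    [-4.53,6.4,4.6],
    [-4.53,6.4,4.6],
    [-4.53,6.4,4.6],
    [-4.53,6.4,4.6],
  ],
  delta_rot=[
    [0,0,0],
    [0,0,0],
    [0,0,0],
    [0,0,1],
    [0,0,1],
    [0,0,1],
    [0,0,1],
    [0,0,1],
    [0,0,1],
  ],
)

```text
clock: 12.0
ee_pos: [552.7, 352.3, 156.4]
tool_rot: [-0.079, 3.139, 0.002]
ft_force: [0.6, 0.5, -0.9]
finger_gap: 12.6
grip_force: 78.6
```

Run:
```python
from h import *
o=manip.get_obs();e=o["ee_pos"];print(e,o["tool_rot"],o["ft_force"])
for n,rows,x0,x1 in [("scene",range(196,208),154,194),("side",range(212,226),206,246)]:
    im=optics.read_camera(n)[:,:,::-1];cv2.imwrite(f"pics/{n}4.png",im);g=im.mean(2).astype(int);print(n,x0)
    for r in rows: print(r,*g[r,x0:x1])
    P=optics.camera_params(n);T=np.linalg.inv(P["pose"])
    for z in (78,83,95,110):
        q=np.array(P["mtx"])@(T@[e[0],e[1],z,1])[:3];print(z,(q/q[2]).round(1))
```

```text
[552.74671211 352.30872071 156.37084488] [-7.92567300e-02  3.13905664e+00  1.87934881e-03] [ 0.59972567  0.49388193 -0.86633953]
scene 154
196 189 187 155 132 125 99 80 76 75 75 77 79 82 85 87 87 85 86 85 85 87 85 82 79 81 146 181 186 184 183 185 185 184 182 182 183 183 183 185 183
197 186 187 188 190 190 157 133 130 134 135 123 92 80 85 86 89 82 86 85 89 85 85 85 82 79 129 178 188 184 184 183 183 185 184 186 184 185 183 182 184
198 186 185 185 186 186 186 189 187 189 190 182 129 81 85 87 90 85 84 83 87 84 84 83 83 84 125 177 187 186 184 184 183 184 185 185 184 183 184 183 183
199 185 184 184 184 183 185 187 186 186 189 189 139 84 81 88 87 84 83 84 86 87 83 83 83 80 112 175 186 186 186 186 185 183 182 184 184 184 185 185 185
200 184 185 184 185 184 183 184 183 184 187 188 144 89 81 85 89 86 85 85 84 82 84 85 85 86 126 178 184 183 184 186 186 185 184 183 185 184 185 185 183
201 184 184 185 184 184 183 183 183 185 186 188 161 109 82 82 87 87 87 83 82 87 83 85 83 81 120 171 176 173 178 180 185 186 185 185 184 184 184 184 182
202 184 184 184 184 184 186 185 183 183 185 185 170 120 83 84 
[... 2628 characters left out ...]
159 173 172 150 122 116 121 118 120 124 120 121 115 122 155 187 183 163 153 186 217 230 228 227 229 227 228 227 226
223 229 225 214 217 225 222 208 195 202 201 192 190 197 196 167 136 123 117 120 124 120 121 117 121 135 173 198 187 143 126 140 182 220 230 229 230 229 230 227 227
224 228 222 218 219 227 225 216 208 198 195 196 190 180 191 182 146 122 120 121 119 118 118 121 121 128 149 160 146 124 115 118 138 182 216 226 229 227 225 227 227
225 217 214 219 225 228 221 216 218 211 197 184 158 144 156 156 136 121 123 124 121 121 121 118 117 118 123 121 119 119 115 113 117 141 187 216 218 214 211 218 226
78 [226.3 228.1   1. ]
83 [226.2 226.3   1. ]
95 [226.  222.1   1. ]
110 [225.6 216.6   1. ]
```

arm_command(
  translation=[
    [0,0,0.4],
    [0,0,0.8],
    [0,0,1.0],
    [0,0,1.2],
    [0,0,1.2],
    [0,0,1.2],
  ],
  delta_rot=[
    [0,0,0],
    [0,0,0],
    [0,0,0],
    [0,0,0],
    [0,0,0],
    [0,0,0],
  ],
)

```text
clock: 12.7
ee_pos: [552.2, 351.9, 143.2]
tool_rot: [0.08, -3.14, 0.0]
ft_force: [1.0, -0.2, -1.7]
finger_gap: 12.3
grip_force: 78.6
```

arm_command(
  translation=[
    [0,0,0.3],
    [0,0,0.6],
    [0,0,0.9],
    [0,0,1.2],
    [0,0,1.5],
    [0,0,1.7],
    [0,0,1.7],
  ],
  delta_rot=[
    [0,0,0],
    [0,0,0],
    [0,0,0],
    [0,0,0],
    [0,0,0],
    [0,0,0],
    [0,0,0],
  ],
)

```text
clock: 13.4
ee_pos: [552.0, 352.7, 125.9]
tool_rot: [0.081, -3.14, -0.002]
ft_force: [0.8, 2.4, -2.9]
finger_gap: 12.4
grip_force: 78.3
```

arm_command(
  translation=[
    [0,0.05,0.3],
    [0,0.05,0.6],
    [0,0.05,0.9],
    [0,0.05,1.2],
    [0,0.05,1.4],
    [0,0.05,1.5],
    [0,0.05,1.5],
  ],
  delta_rot=[
    [0,0,0],
    [0,0,0],
    [0,0,0],
    [0,0,0],
    [0,0,0],
    [0,0,0],
    [0,0,0],
  ],
)

```text
clock: 14.1
ee_pos: [552.3, 352.8, 111.6]
tool_rot: [-0.08, 3.14, 0.001]
ft_force: [-0.7, 1.2, 2.6]
finger_gap: 12.9
grip_force: 79.2
```

arm_command(
  translation=[
    [0,0,0.1],
    [0,0,0.1],
    [0,0,0.1],
    [0,0,0.1],
    [0,0,0.1],
    [0,0,0.1],
    [0,0,0.1],
    [0,0,0.1],
    [0,0,0.1],
    [0,0,0.1],
  ],
  delta_rot=[
    [0,0,0],
    [0,0,7],
    [0,0,14],
    [0,0,21],
    [0,0,28],
    [0,0,35],
    [0,0,42],
    [0,0,49],
    [0,0,56],
    [0,0,56],
  ],
)

```text
clock: 15.1
ee_pos: [552.7, 353.9, 111.5]
tool_rot: [1.404, 2.809, 0.005]
ft_force: [-0.6, 2.8, 5.2]
finger_gap: 12.2
grip_force: 79.5
```

Run:
```python
from h import *
o=manip.get_obs();print({k:np.round(o[k],2) for k in ("ee_pos","tool_rot","ft_force","wrist_torque","grip_force","finger_gap","joint_positions")})
```

```text
{'ee_pos': array([552.7 , 353.87, 111.49]), 'tool_rot': array([1.4 , 2.81, 0.  ]), 'ft_force': array([-0.61,  2.78,  5.18]), 'wrist_torque': array([0.72, 0.17, 0.11]), 'grip_force': np.float64(79.46), 'finger_gap': np.float64(12.23), 'joint_positions': array([-0.6 ,  0.77, -0.01,  1.55,  0.01,  0.81,  0.03])}
```

arm_command(
  translation=[
    [0,0,0],
    [0,0,0],
    [0,0,0],
    [0,0,0],
    [0,0,0],
    [0,0,0],
    [0,0,0],
    [0,0,0],
  ],
  delta_rot=[
    [0,0,6],
    [0,0,12],
    [0,0,18],
    [0,0,24],
    [0,0,29],
    [0,0,32],
    [0,0,32],
    [0,0,32],
  ],
)

```text
clock: 15.9
ee_pos: [553.1, 353.8, 111.4]
tool_rot: [2.121, 2.317, 0.006]
ft_force: [-0.6, 4.4, 5.5]
finger_gap: 12.5
grip_force: 79.5
```

Run:
```python
from h import *
for i in range(2):
    o=manip.get_obs();print({k:np.round(o[k],2) for k in ("ee_pos","tool_rot","ft_force","wrist_torque","grip_force","finger_gap","joint_positions")})
    cv2.imwrite(f"pics/end{i}.png",optics.read_camera("wrist")[:,:,::-1])
M=R.from_rotvec(o["tool_rot"]).as_matrix();print(np.degrees(np.arctan2(M[1,1],M[0,1])),M.round(3))
```

```text
{'ee_pos': array([553.07, 353.82, 111.45]), 'tool_rot': array([2.12, 2.32, 0.01]), 'ft_force': array([-0.61,  4.36,  5.54]), 'wrist_torque': array([ 0.84, -0.01,  0.17]), 'grip_force': np.float64(79.5), 'finger_gap': np.float64(12.52), 'joint_positions': array([-0.68,  0.78,  0.14,  1.56, -0.14,  0.82, -0.4 ])}
{'ee_pos': array([553.1 , 353.81, 111.49]), 'tool_rot': array([2.12, 2.32, 0.01]), 'ft_force': array([-0.49,  3.56,  5.02]), 'wrist_torque': array([0.82, 0.03, 0.19]), 'grip_force': np.float64(79.5), 'finger_gap': np.float64(12.64), 'joint_positions': array([-0.68,  0.78,  0.14,  1.56, -0.14,  0.82, -0.4 ])}
5.046657271865656 [[-0.088  0.996  0.003]
 [ 0.996  0.088  0.003]
 [ 0.002  0.003 -1.   ]]
```

arm_command(
  translation=[
    [0,0,0.05],
    [0,0,0.05],
    [0,0,0.05],
    [0,0,0.05],
  ],
  delta_rot=[
    [0,0,2],
    [0,0,4],
    [0,0,5],
    [0,0,5],
  ],
)

```text
clock: 16.4
ee_pos: [553.2, 353.8, 111.4]
tool_rot: [2.221, 2.222, 0.006]
ft_force: [-0.2, 3.0, 7.3]
finger_gap: 12.2
grip_force: 79.8
```

Run:
```python
from h import *
for i in range(3):
    o=manip.get_obs();print({k:np.round(o[k],2) for k in ("ee_pos","ft_force","wrist_torque","grip_force","finger_gap")})
    cv2.imwrite(f"pics/end{i}.png",optics.read_camera("wrist")[:,:,::-1])
M=R.from_rotvec(o["tool_rot"]).as_matrix();print(np.degrees(np.arctan2(M[1,1],M[0,1])))
```

```text
{'ee_pos': array([553.16, 353.81, 111.45]), 'ft_force': array([-0.17,  2.97,  7.29]), 'wrist_torque': array([0.76, 0.14, 0.2 ]), 'grip_force': np.float64(79.76), 'finger_gap': np.float64(12.23)}
{'ee_pos': array([553.17, 353.82, 111.47]), 'ft_force': array([-0.86,  3.59,  6.72]), 'wrist_torque': array([0.77, 0.1 , 0.18]), 'grip_force': np.float64(79.77), 'finger_gap': np.float64(12.52)}
{'ee_pos': array([553.18, 353.81, 111.45]), 'ft_force': array([-0.35,  3.25,  6.69]), 'wrist_torque': array([0.76, 0.15, 0.14]), 'grip_force': np.float64(79.77), 'finger_gap': np.float64(12.46)}
0.046400939981884624
```

arm_command(
  translation=[
    [0,0,0],
    [0,0,0],
    [0,0,0],
    [0,0,0],
  ],
  delta_rot=[
    [0,0,2],
    [0,0,4],
    [0,0,5],
    [0,0,5],
  ],
)

```text
clock: 16.95
ee_pos: [553.2, 353.6, 111.5]
tool_rot: [2.313, 2.125, 0.006]
ft_force: [-0.3, 2.3, 7.2]
finger_gap: 12.5
grip_force: 79.9
```

Run:
```python
from h import *
for i in range(5):
    o=manip.get_obs();print({k:np.round(o[k],2) for k in ("ee_pos","ft_force","wrist_torque","finger_gap")})
    im=optics.read_camera("wrist")[:,:,::-1]
cv2.imwrite("pics/end.png",im)
M=R.from_rotvec(o["tool_rot"]).as_matrix();print(np.degrees(np.arctan2(M[1,1],M[0,1])),M[:,2])
# carriage check: tower edges as before
g=optics.read_camera("side").mean(2);print(g[240,209:220].astype(int),g[240,236:244].astype(int))
g=optics.read_camera("scene").mean(2);print(g[224,154:166].astype(int),g[224,184:196].astype(int))
```

```text
{'ee_pos': array([553.22, 353.64, 111.48]), 'ft_force': array([-0.3 ,  2.31,  7.17]), 'wrist_torque': array([0.7 , 0.05, 0.55]), 'finger_gap': np.float64(12.49)}
{'ee_pos': array([553.24, 353.63, 111.48]), 'ft_force': array([-0.82,  3.03,  8.05]), 'wrist_torque': array([0.68, 0.12, 0.59]), 'finger_gap': np.float64(12.3)}
{'ee_pos': array([553.27, 353.62, 111.47]), 'ft_force': array([-0.36,  2.66,  6.66]), 'wrist_torque': array([0.65, 0.07, 0.57]), 'finger_gap': np.float64(12.46)}
{'ee_pos': array([553.22, 353.64, 111.45]), 'ft_force': array([-0.26,  3.13,  7.33]), 'wrist_torque': array([0.7 , 0.11, 0.56]), 'finger_gap': np.float64(12.34)}
{'ee_pos': array([553.25, 353.61, 111.47]), 'ft_force': array([-0.45,  2.49,  7.73]), 'wrist_torque': array([0.65, 0.1 , 0.5 ]), 'finger_gap': np.float64(12.4)}
-4.847851332563899 [ 0.00312493  0.00210925 -0.99999289]
[141 133 180 227 216 158 123 120 121 118 115] [116 113 113 119 144 182 219 233]
[ 96  81 120 180 195 187 129  82  79  84  85  83] [ 84  86  82  84  78  78 141 183 192 189 178 147]
```

The torque jumped from about 0.18 to 0.56 N m, so the plug is at the hard stop. It is seated, the grip is holding and the carriage is unmoved since locking, so I'm handing in.

```bash
python3 -c "
from cell import manip
print(manip.job_done())"
```

```text
the job is handed in; nothing more can be done
None
```

The cam lever is locked and the lugged plug is fully seated, twisted clockwise to its hard stop and still gripped at about 80 N; the job was handed in at about 17 s, no verdict was returned, and the carriage crept about 3 mm (limit 10 mm) while the lever was being swung.

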